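# Set the table condiments out on their own coasters

## Robot

A 6-joint arm with a two-finger parallel gripper is mounted at the origin on the work surface; the furniture and walls round the work are solid. World frame = base frame: x ahead of the robot, y to its left, z up, the work surface at z = 0. Lengths are in m, angles in rad, forces in N, time in s.
With the tool pointing down it reaches from about 0.3 to 0.775 m from the base axis. Payload 14.6 kg.
Tool frame: the origin (TCP) lies between the finger pads; the fingertips stand ctrl.tip_extent ahead of it and the grasp point (between the pads) lies 3 mm ahead of it (ctrl.tip_extent is the distance from the TCP to the fingertips, in m); z points along the fingers, y is the line along which they close (so a half turn about z gives the same grasp; the last joint's range is limited). The gripper opens to 94 mm and grips with 3 to 60 N. Pads are 16 mm wide; open, the fingers measure 119 mm over their backs; the gripper's body (75 mm by 177 mm) begins 78 mm behind the grasp point.
Start: joints at [-1.22, 0.3, 1.521, -0, 1.321, -0.067], TCP at [0.223, -0.503, 0.227] pointing down, gripper open.
Joint ranges: [-3.03, 3.03], [-0.79, 2.21], [0.23, 2.52], [-1.04, 4.18], [0, 3.07], [-2.55, 2.55]. Speed limits (rad/s): [2.22, 2.22, 2.57, 3.14, 3.14, 3.14].

## Interface

Orientations are given as [roll, pitch, yaw] about the fixed x, y, z axes, in that order (R = Rz(yaw) Ry(pitch) Rx(roll)).
In Python, from station import ctrl, eyes gives the robot as it stands. The module is installed in compiled form; this text tells all that it offers.
- The arm moves only by the shell command python3 -m crank 'ROWS' [OPENING] [FORCE]. ROWS is a JSON list of rows, 1 to 10 of them, each an object with the fields trans (a list: dx, dy, dz in m), turn_vec (a list: a rotation vector rx, ry, rz in rad); a field left out counts as zero; each row shifts and turns the commanded pose from where the row before left it, along the tool's axes as they then stand; what a row does not reach is not made up. A row lasts 1/10 s, in which the tool goes at most 0.05 m and 0.15 rad, less where a joint would pass 70% of its speed; a pose out of reach is approached as far as the arm can. OPENING is the finger opening in m, set as the command begins (- or left out keeps the last). The fingers move at their own pace and stop on an object; FORCE is the grip in N (left out, the last holds). Time passes only in rows, so rows that do not move let the fingers close. It prints the time, the measured TCP pose, the force, the opening and the grip force at its end. Input that does not fit is refused with a message, and nothing moves.
- ctrl.get_obs(): the state, without advancing time (a new reading comes with each control period).
- eyes.camera(name): name is "scene" or "top"; returns a dict with "pixels" (384x512x3 uint8, blue, green, red), "fx", "fy", "cx", "cy" (pixels), "extrinsics" (4x4, takes a point from camera to world coordinates). Camera axes: x right, y up, looking along -z (the intrinsics and any distortion apply to the point x, -y, -z); pixel columns grow to the right and rows downward; lengths in m; the calibration is good to about 2 mm. A picture is of the moment at which its call begins. There is no depth.
- ctrl.hand_in(): hands the job in; it is judged then, once.
The state is a dict: "time_s": time; "qpos": joint angles; "joint_vel": joint speeds; "tau": joint torques, N m; "ee_pos": TCP position; "eef_rot": TCP orientation; "force": force on the tool from outside, world axes, zero at the start; "moment": the same for the moment, N m; "grip_width": finger opening in m; "grip_force": force on a finger pad.
Only numpy, scipy, OpenCV 4.12 (cv2) and the standard library are available. Lean on these libraries where they do the work, as an engineer would, in place of code of your own. Each camera call takes 0.05 s, during which the arm holds its last target. There are 200 camera calls.

## Task

Set out the condiments in front of you for service: stand the sesame oil bottle on the yellow coaster, the chili oil jar on the green one, the herb jar with the blue label on the blue one and the steel pepper shaker on the bare steel one. Each must stand upright, flat on its coaster's floor and centred inside the rim; keep them upright on the way and set each down on its coaster before letting go, never dropping it. Leave the empty sauce dish and the soup spoon where they lie.

Things in the scene. Friction and masses are not known exactly. Their poses are not given: they have to be found in the camera images.
- sesame_oil: Small sesame oil bottle, loose: green glass, yellow label, yellow cap; 62x57 mm, 141 mm high, 0.17 to 0.34 kg. Body nearly round up to 107 mm, then a neck 30 mm wide; cap 28 mm across, 122 to 141 mm high, its axis 2 mm to the bottle's own +x of the origin. Take it by neck and cap. Origin: centre of the underside, z up. Starts upright on the worktop.
- chili_oil_jar: Squat chili oil jar, loose: glass with red contents, green screw lid (fixed to it); 62 mm wide along its own x, 68 mm along its own y, 84 mm high, 0.18 to 0.35 kg. The lid is round, 63 mm across, from 74 to 84 mm high. Take it across its x. Origin: centre of the underside, z up. Starts upright on the worktop.
- spice_jar: Slim dried-herb jar, loose: white with a dark blue and green label, white lid with a dark blue print (fixed to it); round, 47 mm across, 98 mm high, 0.08 to 0.15 kg. Origin: centre of the underside, z up. Starts upright on the worktop.
- pepper_shaker: Pepper shaker, loose: plain bare steel with small holes in the domed top; round, 58 mm across (a little slimmer towards the top), 95 mm high, 0.11 to 0.22 kg. Origin: centre of the underside, z up. Starts upright on the worktop.
- coaster_yellow: Yellow plastic round coaster for the sesame oil, fixed to the worktop: a shallow dish 90 mm across outside with a raised rim 9 mm high and 4 mm thick, 82 mm clear inside; its inner floor is 3 mm above the worktop. Empty at the start. Origin: centre of its underside, on the worktop; z up.
- coaster_green: Green plastic round coaster for the chili oil jar, fixed to the worktop: a shallow dish 96 mm across outside with a raised rim 9 mm high and 4 mm thick, 88 mm clear inside; its inner floor is 3 mm above the worktop. Empty at the start. Origin: centre of its underside, on the worktop; z up.
- coaster_blue: Blue plastic round coaster for the spice jar, fixed to the worktop: a shallow dish 76 mm across outside with a raised rim 9 mm high and 4 mm thick, 68 mm clear inside; its inner floor is 3 mm above the worktop. Empty at the start. Origin: centre of its underside, on the worktop; z up.
- coaster_steel: Bare steel round coaster for the pepper shaker, fixed to the worktop: a shallow dish 86 mm across outside with a raised rim 9 mm high and 4 mm thick, 78 mm clear inside; its inner floor is 3 mm above the worktop. Empty at the start. Origin: centre of its underside, on the worktop; z up.
- sauce_dish: Bystander: small empty white sauce dish, 67 mm across, 21 mm high, loose, behind the work on the right. Origin: centre of the underside. (Above and behind it a shelf rack of bowls overhangs: its front edge is at x = 0.59, from z = 0.42 upward, for y below 0.41; keep wrist and forearm clear.)
- soup_spoon: Bystander: white soup spoon lying behind the work on the left, 130 mm long along its own x, 42 mm wide, 19 mm high, loose. Origin: centre of the underside.
Things that resemble listed ones, but are neither listed nor needed, are in the scene too. What is shaped like the pepper_shaker but orange, pink or purple is not meant.

How it is judged:
At the end, for the whole second after the job is handed in: Each of the four condiments stands on the coaster of its own (sesame oil yellow, chili oil green, herb jar blue, pepper steel): within 15 mm of its centre, underside no more than 6.5 mm above the worktop (on the floor, not on the rim), upright within 0.08 rad, at rest and released (horizontal distance between sesame_oil and coaster_yellow below 0.015 m and z of sesame_oil in the frame of coaster_yellow between 0 and 0.0065 m and angle between each of sesame_oil, chili_oil_jar, spice_jar, pepper_shaker's own z axis and vertical below 0.08 rad and linear speed of each of sesame_oil, chili_oil_jar, spice_jar, pepper_shaker below 0.02 m/s and horizontal distance between chili_oil_jar and coaster_green below 0.015 m and z of chili_oil_jar in the frame of coaster_green between 0 and 0.0065 m and horizontal distance between spice_jar and coaster_blue below 0.015 m and z of spice_jar in the frame of coaster_blue between 0 and 0.0065 m and horizontal distance between pepper_shaker and coaster_steel below 0.015 m and z of pepper_shaker in the frame of coaster_steel between 0 and 0.0065 m); the robot touches nothing.
It fails at once if a condiment is tipped over (more than 35 degrees) (angle between any of sesame_oil, chili_oil_jar, spice_jar, pepper_shaker's own z axis and vertical above 0.61 rad).
It fails at once if a condiment is dropped (it moves faster than 0.5 m/s while the fingers do not touch it: a fall of more than about 15 mm) ((linear speed of sesame_oil above 0.5 m/s and contact force between the fingers and sesame_oil below 0.05 N) or (linear speed of chili_oil_jar above 0.5 m/s and contact force between the fingers and chili_oil_jar below 0.05 N) or (linear speed of spice_jar above 0.5 m/s and contact force between the fingers and spice_jar below 0.05 N) or (linear speed of pepper_shaker above 0.5 m/s and contact force between the fingers and pepper_shaker below 0.05 N)).
It fails at once if the sauce dish or the soup spoon is pushed aside (more than 30 mm) (distance of any of sauce_dish, soup_spoon from where it was at the start of the episode above 0.03 m).
It also fails if it takes over 122 s, if anything falls off the work surface, if the arm or the gripper's body presses on something with over 40 N, if the wrist force passes 120 N, or if a joint passes its speed limit or range.

## Working session

There is one attempt and no reset: what is moved stays moved. The work goes in short steps, Python scripts to look and compute and a shell command to move; the robot and the scene stay as the last step left them, time stands still between calls to the robot, and variables do not carry over. Pictures are saved under pics/ and viewed, at most 14 in all, crops included, and the job is handed in when it is done.

```bash
mkdir -p pics
cat > h.py <<'E'
import cv2,numpy as np
from station import ctrl,eyes
def shot(name,fn):
    c=eyes.camera(name); cv2.imwrite('pics/'+fn,c['pixels']); 
    np.savez('pics/'+fn+'.npz',**{k:np.array(v) for k,v in c.items()}); return c
def ray(c,u,v):
    E=np.array(c['extrinsics']); d=np.array([(u-c['cx'])/c['fx'],-(v-c['cy'])/c['fy'],-1.]); return E[:3,3],E[:3,:3]@d
def onz(c,u,v,z):
    o,d=ray(c,u,v); return o+d*(z-o[2])/d[2]
def proj(c,p):
    E=np.array(c['extrinsics']); q=E[:3,:3].T@(np.array(p)-E[:3,3]); return c['cx']+c['fx']*q[0]/-q[2], c['cy']-c['fy']*q[1]/-q[2]
E
python3 - <<'E'
from h import *
for n in('top','scene'):
    c=shot(n,n+'0.png'); print({k:v for k,v in c.items() if k!='pixels'})
    cv2.imwrite('pics/'+n+'0b.png',cv2.resize(c['pixels'],(800,600),interpolation=cv2.INTER_CUBIC))
print(ctrl.get_obs(),ctrl.tip_extent)
E
```

```text
{'fx': 467.66536470751765, 'fy': 467.66536470751765, 'cx': 256.1029748582844, 'cy': 191.1753543230447, 'extrinsics': array([[ 0.0225449 ,  0.99815575, -0.05636329,  0.33736419],
       [-0.99966094,  0.02324183,  0.01174007,  0.00853704],
       [ 0.01302841,  0.0560795 ,  0.9983413 ,  1.41709961],
       [ 0.        ,  0.        ,  0.        ,  1.        ]])}
{'fx': 481.49594959962354, 'fy': 481.49594959962354, 'cx': 250.6397967229688, 'cy': 182.88255552112685, 'extrinsics': array([[ 0.42708961,  0.60517851, -0.67182843, -0.62855102],
       [-0.90414559,  0.29464737, -0.30936013, -0.5032107 ],
       [ 0.01073438,  0.73955521,  0.6730103 ,  1.08544445],
       [ 0.        ,  0.        ,  0.        ,  1.        ]])}
{'time_s': 0.1, 'qpos': array([-1.21960178e+00,  3.00430816e-01,  1.52153458e+00, -4.66265661e-05,
        1.32071071e+00, -6.66004417e-02]), 'joint_vel': array([-0.00073191, -0.00274538, -0.00051112,  0.00139828, -0.00199434,
        0.00167576]), 'tau': array([ 1.40639506e-03, -5.32645333e+01, -3.53281403e+01,  7.09078484e-02,
        2.34941411e-02, -9.20383377e-05]), 'ee_pos': array([ 0.22307033, -0.50248838,  0.22692809]), 'eef_rot': array([-3.1405086e+00, -2.7041797e-05,  4.1780654e-01]), 'force': array([-0.55964438,  0.32519312, -0.2459591 ]), 'moment': array([ 0.01350721, -0.02362494, -0.00437938]), 'grip_force': 0.0, 'grip_width': 0.09396050544143383} 0.022
```

View pics/top0b.png

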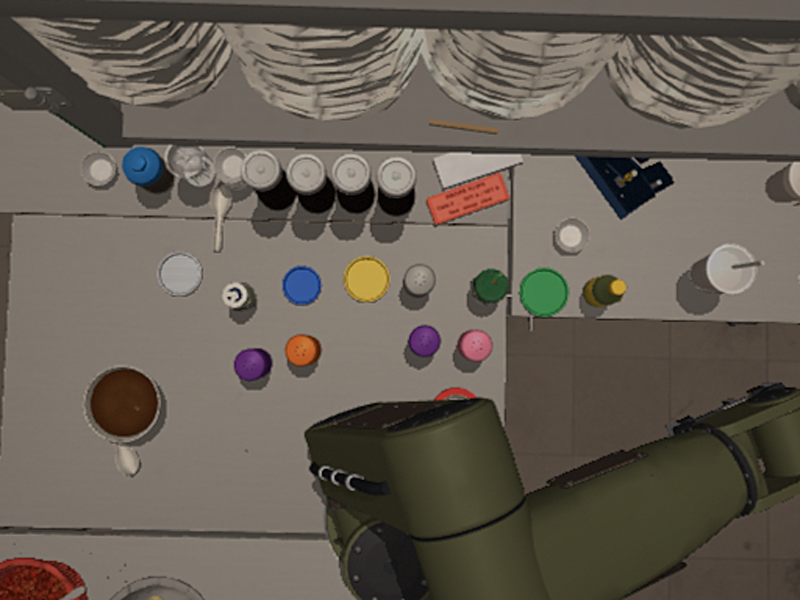

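View pics/scene0b.png

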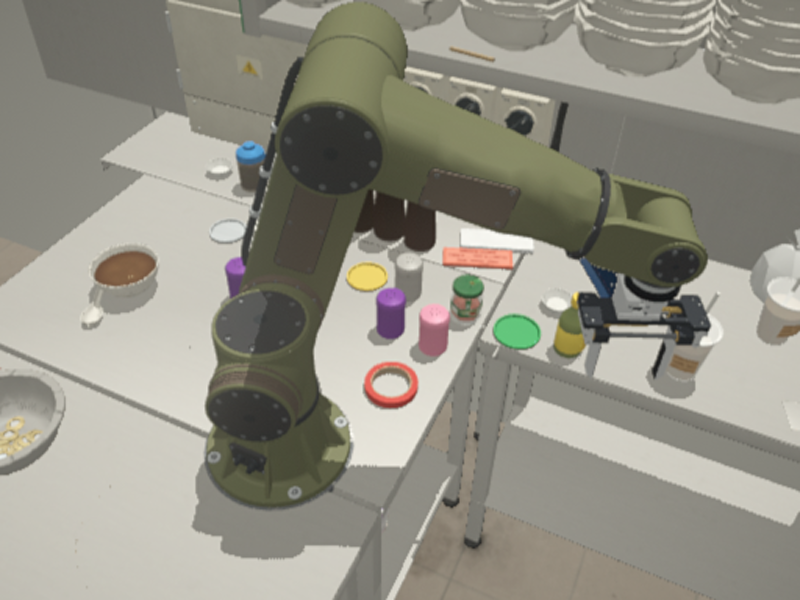

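The top view shows the coasters at steel (180,273), blue (301,286), yellow (367,279) and green (543,292). The objects are the herb jar (236,295), shaker (419,279), chili jar (490,285) and oil (605,290). The sauce dish is at (570,236) and the spoon at (220,215). All pixel positions are in the 800-wide image. Next I measure them.

```bash
cat > m.py <<'E'
from h import *
def load(fn):
    d=np.load('pics/'+fn+'.npz'); return {k:d[k] for k in d.files}
def blob(c,uv,lo,hi,r=40):
    """largest-near-uv HSV blob: centre of ellipse of hull, size, area"""
    hsv=cv2.cvtColor(c['pixels'],cv2.COLOR_BGR2HSV); m=cv2.inRange(hsv,np.array(lo),np.array(hi))
    k=np.zeros_like(m); cv2.circle(k,(int(uv[0]),int(uv[1])),r,255,-1); m&=k
    m=cv2.morphologyEx(m,cv2.MORPH_CLOSE,np.ones((3,3)))
    cs,_=cv2.findContours(m,cv2.RETR_EXTERNAL,cv2.CHAIN_APPROX_NONE); cs=[x for x in cs if len(x)>8]
    b=max(cs,key=cv2.contourArea); return cv2.fitEllipse(cv2.convexHull(b)),cv2.contourArea(b)
E
python3 - <<'E'
from m import *
t=load('top0.png');s=load('scene0.png');f=.64
for n,uv,lo,hi,r,z in [('cy',(367,279),(20,120,90),(32,255,255),30,.009),('cg',(543,292),(50,120,70),(75,255,255),33,.009),('cb',(301,286),(100,120,80),(120,255,255),27,.009),
  ('cs',(180,273),(0,0,140),(180,40,255),27,.009),('chili lid',(490,285),(40,90,20),(85,255,120),22,.084),('cap',(618,288),(20,150,130),(32,255,255),11,.141),
  ('herb',(236,295),(0,0,165),(180,60,255),16,.098),('pepper',(419,279),(0,0,60),(180,60,145),18,.09),('dish',(570,236),(0,0,150),(180,60,255),22,.021)]:
    e,a=blob(t,(uv[0]*f,uv[1]*f),lo,hi,int(r*f)+1); p=onz(t,*e[0],z); sc=1.0*(1.417-z)/467
    print(n,np.round(e[0],1),np.round(np.array(e[1])*sc*1000,1),a,p.round(4))
def crop(c,u0,v0,u1,v1,k): return cv2.resize(c['pixels'][v0:v1,u0:u1],None,fx=k,fy=k,interpolation=cv2.INTER_CUBIC)
A=crop(t,100,150,420,240,2.5)  # 800x225
B=crop(s,220,150,420,240,4)    # 800x360
cv2.imwrite('pics/crop1.png',np.vstack([A,B]))
E
```

```text
cy [234.3 178.3] [88.  88.3] 640.0 [0.4543 0.0588 0.009 ]
cg [347.7 186.6] [92.3 92.5] 700.5 [ 0.437  -0.2847  0.009 ]
cb [192.7 182.2] [72.7 74.5] 439.0 [0.4394 0.1837 0.009 ]
cs [114.2 174.4] [82.7 86.2] 558.0 [0.4575 0.4203 0.009 ]
chili lid [313.9 182.5] [57.5 61.8] 316.5 [ 0.4414 -0.172   0.084 ]
cap [395.3 183.3] [24.1 25.8] 57.5 [ 0.4401 -0.3883  0.141 ]
herb [149.7 188.4] [41.8 43.5] 163.5 [0.4127 0.2931 0.098 ]
pepper [268.1 177.7] [64.  67.7] 389.0 [ 0.4516 -0.0404  0.09  ]
dish [364.2 150.9] [41.3 46.6] 143.0 [ 0.5453 -0.3309  0.021 ]
```

View pics/crop1.png

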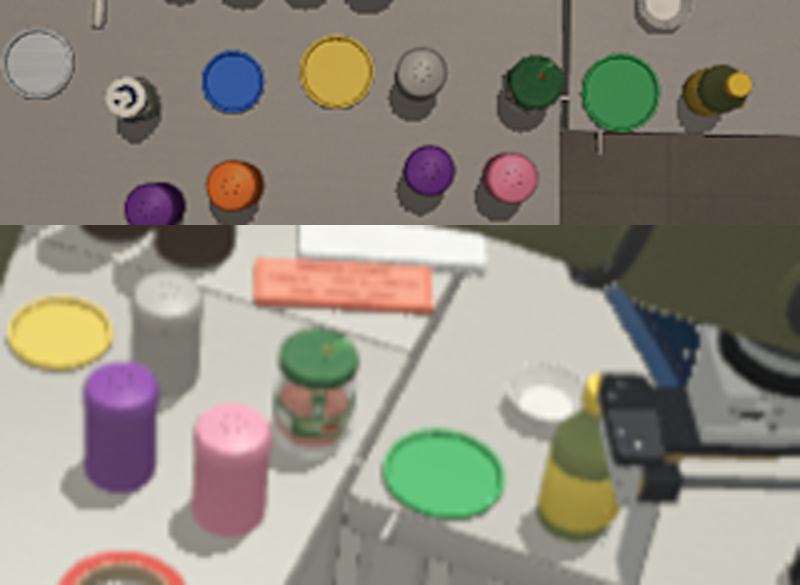

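The crop shows the pepper top near (269,179), the herb lid near (150.5,189), the chili lid at (314,183) and the oil cap at (395,183), all in original pixels, and the measured sizes match the given ones. The order will be pepper, herb, oil, chili, with the fingers closing along world y at yaw 0.

```bash
cat > go.py <<'E'
import sys,numpy as np
from station import ctrl
from scipy.spatial.transform import Rotation as R
o=ctrl.get_obs(); r=R.from_euler('xyz',o['eef_rot'])
print('tool delta',r.inv().apply(np.array([float(a) for a in sys.argv[1:4]])-o['ee_pos']).round(4),'q',o['qpos'].round(2),'t',o['time_s'])
E
python3 -m crank '[{"turn_vec": [0, 0, 0.14]}, {"turn_vec": [0, 0, 0.14]}, {"turn_vec": [0, 0, 0.138]}, {"trans": [0.02, -0.04, 0.003]}, {"trans": [0.02, -0.04, 0.003]}, {"trans": [0.02, -0.04, 0.003]}, {"trans": [0.02, -0.04, 0.003]}, {"trans": [0.02, -0.04, 0.003]}, {"trans": [0.02, -0.04, 0.003]}, {"trans": [0.02, -0.04, 0.003]}]' 0.094 20
python3 go.py 0.449 -0.043 0.19
```

```text
time_s: 1.1
ee_pos: [0.3636, -0.221, 0.2063]
eef_rot: [-3.142, -0.0, -0.0]
force: [0.5, -0.6, 0.3]
grip_width: 0.094
grip_force: 0.0
tool delta [ 0.0854 -0.178   0.0163] q [-0.63  0.04  1.88  0.    1.23  0.94] t 1.1
```

```bash
python3 -m crank '[{"trans": [0.017, -0.0356, 0.003]}, {"trans": [0.017, -0.0356, 0.003]}, {"trans": [0.017, -0.0356, 0.003]}, {"trans": [0.017, -0.0356, 0.003]}, {"trans": [0.017, -0.0356, 0.004]}, {}]'
python3 - <<'E'
from h import *
t=shot('top','top1.png'); s=shot('scene','scene1.png')
def crop(c,u0,v0,u1,v1,k): return cv2.resize(c['pixels'][v0:v1,u0:u1],None,fx=k,fy=k,interpolation=cv2.INTER_CUBIC)
cv2.imwrite('pics/crop2.png',np.vstack([crop(s,170,120,420,255,3.2)[:,:800],crop(t,350,150,430,210,2.5*4)[:160,:800][:, :800]]))
E
python3 go.py 0.449 -0.043 0.06
```

```text
time_s: 1.7
ee_pos: [0.449, -0.0416, 0.1898]
eef_rot: [-3.141, 0.001, 0.004]
force: [0.7, -0.7, -0.1]
grip_width: 0.0936
grip_force: 0.0
tool delta [ 0.001  -0.0013  0.1301] q [-0.18  0.11  1.84 -0.    1.19  1.39] t 1.8
```

View pics/crop2.png

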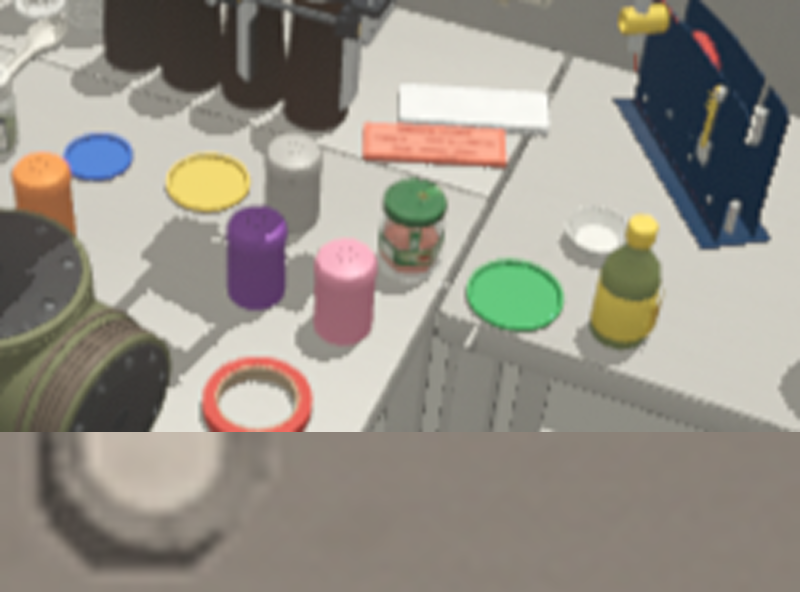

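The scene view shows the pepper top near crop (293,150), the chili lid (415,200), the oil cap (642,230) and the green coaster (515,295). I cross-check these against the top-view positions.

```bash
python3 - <<'E'
from m import *
s=load('scene1.png')
for n,u,v,z in [('pepper',293,153,.09),('chili',415,200,.084),('cap',642,218,.141),('capmid',642,230,.132),('cy',208,182,.007),('cg',515,295,.007),('bottle base z0',620,333,0.0)]:
    print(n,onz(s,170+u/3.2,120+v/3.2,z).round(4))
E
python3 -m crank '[{"trans": [0, 0, 0.02]}, {"trans": [0, 0, 0.03]}, {"trans": [0, 0, 0.03]}, {"trans": [0, 0, 0.025]}, {"trans": [0, 0, 0.015]}, {"trans": [0, 0, 0.01]}, {}]'
```

```text
pepper [ 0.4448 -0.0465  0.09  ]
chili [ 0.4393 -0.1788  0.084 ]
cap [ 0.4458 -0.3907  0.141 ]
capmid [ 0.4403 -0.3937  0.132 ]
cy [0.4521 0.0528 0.007 ]
cg [ 0.4348 -0.2914  0.007 ]
bottle base z0 [ 0.4372 -0.397   0.    ]
time_s: 2.5
ee_pos: [0.4476, -0.0454, 0.0597]
eef_rot: [-3.141, 0.002, -0.001]
force: [0.1, -0.4, -0.6]
grip_width: 0.094
grip_force: 0.0
```

```bash
python3 -m crank '[{}, {}, {}, {}, {}, {}, {}, {}]' 0.03 20
```

```text
time_s: 3.3
ee_pos: [0.4484, -0.0447, 0.0607]
eef_rot: [-3.142, -0.0, -0.0]
force: [-0.5, 1.9, 5.4]
grip_width: 0.0573
grip_force: 20.0
```

```bash
python3 -m crank '[{"trans": [0, 0, -0.01]}, {"trans": [0, 0, -0.02]}, {"trans": [0, 0, -0.035]}, {"trans": [0, 0, -0.035]}, {"trans": [0, 0, -0.03]}, {"trans": [0, -0.02, 0]}, {"trans": [0, -0.035, 0]}, {"trans": [0, -0.042, 0]}, {"trans": [0, -0.042, 0]}, {"trans": [0, -0.042, 0]}]'
python3 -m crank '[{"trans": [0, -0.042, 0]}, {"trans": [0, -0.042, 0]}, {"trans": [0, -0.042, 0]}, {"trans": [0, -0.042, 0]}, {"trans": [0, -0.042, 0]}, {"trans": [0, -0.035, 0]}, {"trans": [0, -0.025, 0]}, {"trans": [0, -0.01, 0]}, {}]'
python3 go.py 0.4565 0.418 0.19
```

```text
time_s: 4.3
ee_pos: [0.4478, 0.1378, 0.1909]
eef_rot: [3.141, -0.0, -0.0]
force: [1.6, -1.2, -1.2]
grip_width: 0.0577
grip_force: 20.0
time_s: 5.2
ee_pos: [0.448, 0.4166, 0.1902]
eef_rot: [3.141, 0.0, 0.001]
force: [-0.5, -0.9, -1.4]
grip_width: 0.0576
grip_force: 20.0
tool delta [ 0.0085 -0.0014  0.0002] q [ 0.69  0.47  1.38 -0.    1.3   2.26] t 5.2
```

```bash
python3 -m crank '[{"trans": [0.0085, -0.0014, 0.02]}, {"trans": [0, 0, 0.03]}, {"trans": [0, 0, 0.03]}, {"trans": [0, 0, 0.02]}, {}]'
python3 go.py 0.4565 0.418 0.063
python3 - <<'E'
from h import *
t=shot('top','top2.png'); s=shot('scene','scene2.png')
def crop(c,u0,v0,u1,v1,k): return cv2.resize(c['pixels'][v0:v1,u0:u1],None,fx=k,fy=k,interpolation=cv2.INTER_CUBIC)
cv2.imwrite('pics/crop3.png',np.vstack([crop(s,60,80,260,155,4),crop(t,60,130,220,190,5)[:300]]))
E
```

```text
time_s: 5.7
ee_pos: [0.4562, 0.4154, 0.088]
eef_rot: [3.138, 0.004, -0.002]
force: [-0.3, -0.3, -1.6]
grip_width: 0.0575
grip_force: 20.0
tool delta [ 0.0004 -0.0027  0.025 ] q [ 0.68  0.59  1.45 -0.    1.11  2.25] t 5.7
```

View pics/crop3.png

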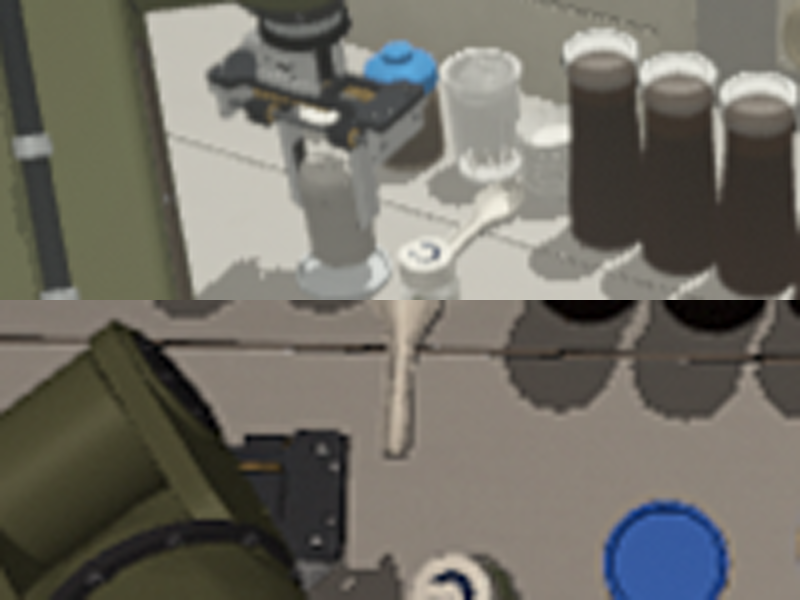

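The shaker hangs centred over the steel coaster, with its base near crop x 342 and the coaster at 343. I lower it.

```bash
python3 -m crank '[{"trans": [0, -0.001, 0.01]}, {"trans": [0, 0, 0.007]}, {"trans": [0, 0, 0.004]}, {"trans": [0, 0, 0.002]}, {"trans": [0, 0, 0.001]}, {}]'
python3 go.py 0.4565 0.418 0.063
```

```text
time_s: 6.4
ee_pos: [0.4569, 0.4187, 0.0665]
eef_rot: [-3.142, -0.0, -0.0]
force: [-0.2, 0.0, -2.1]
grip_width: 0.0569
grip_force: 20.0
tool delta [-0.0004  0.0007  0.0035] q [0.68 0.62 1.45 0.   1.07 2.25] t 6.4
```

```bash
python3 -m crank '[{"trans": [0, 0, 0.001]}, {"trans": [0, 0, 0.001]}, {}]'
python3 -m crank '[{"trans": [0, 0, 0.001]}, {"trans": [0, 0, 0.0005]}, {}]'
```

```text
time_s: 6.7
ee_pos: [0.4568, 0.4186, 0.0644]
eef_rot: [3.142, 0.0, -0.0]
force: [0.3, -0.0, -1.3]
grip_width: 0.0574
grip_force: 20.0
time_s: 7.0
ee_pos: [0.457, 0.4188, 0.0637]
eef_rot: [-3.141, -0.001, -0.0]
force: [-2.4, -1.0, 5.1]
grip_width: 0.0576
grip_force: 20.0
```

```bash
python3 -m crank '[{}, {}, {}, {}, {"trans": [0, 0, -0.01]}, {"trans": [0, 0, -0.03]}, {"trans": [0, 0, -0.04]}, {"trans": [0, 0, -0.04]}, {"trans": [-0.01, 0.03, 0]}, {"trans": [-0.015, 0.04, 0]}]' 0.094
python3 -m crank '[{"trans": [-0.015, 0.04, 0]}, {"trans": [-0.005, 0.02, 0]}, {}]'
python3 go.py 0.412 0.289 0.065
```

```text
time_s: 8.0
ee_pos: [0.4319, 0.3487, 0.1845]
eef_rot: [-3.14, -0.002, 0.001]
force: [0.2, -0.3, -0.3]
grip_width: 0.094
grip_force: 0.0
time_s: 8.3
ee_pos: [0.4115, 0.287, 0.1842]
eef_rot: [-3.141, -0.001, -0.002]
force: [-0.8, -0.7, -1.0]
grip_width: 0.0937
grip_force: 0.0
tool delta [ 0.0003 -0.0019  0.1192] q [ 0.54  0.23  1.71 -0.    1.2   2.11] t 8.3
```

```bash
python3 -m crank '[{"trans": [0, -0.0015, 0.02]}, {"trans": [0, 0, 0.035]}, {"trans": [0, 0, 0.035]}, {"trans": [0, 0, 0.02]}, {"trans": [0, 0, 0.009]}, {}]'
python3 -m crank '[{}, {}, {}, {}, {}, {}, {}, {}, {}]' 0.02 20
```

```text
time_s: 8.9
ee_pos: [0.4118, 0.2905, 0.0636]
eef_rot: [3.141, 0.001, 0.0]
force: [-0.1, -0.3, 0.5]
grip_width: 0.094
grip_force: 0.0
time_s: 9.8
ee_pos: [0.4119, 0.2903, 0.0641]
eef_rot: [-3.141, -0.0, -0.0]
force: [-0.1, 0.8, 2.9]
grip_width: 0.0497
grip_force: 20.0
```

```bash
python3 -m crank '[{}, {"trans": [0, 0, -0.01]}, {"trans": [0, 0, -0.02]}, {"trans": [0, 0, -0.02]}, {"trans": [0.006, 0.02, 0]}, {"trans": [0.0065, 0.03, 0]}, {"trans": [0.007, 0.03, 0]}, {"trans": [0.006, 0.02, 0]}, {"trans": [0.001, 0.0095, 0]}, {}]'
python3 go.py 0.4385 0.1805 0.067
python3 - <<'E'
from h import *
t=shot('top','top3.png'); s=shot('scene','scene3.png')
def crop(c,u0,v0,u1,v1,k): return cv2.resize(c['pixels'][v0:v1,u0:u1],None,fx=k,fy=k,interpolation=cv2.INTER_CUBIC)
cv2.imwrite('pics/crop4.png',np.vstack([crop(s,80,90,280,165,4),crop(t,80,150,240,210,5)]))
E
```

```text
time_s: 10.8
ee_pos: [0.4383, 0.1801, 0.1142]
eef_rot: [3.142, 0.0, -0.002]
force: [-0.9, -0.3, -1.2]
grip_width: 0.0497
grip_force: 20.0
tool delta [ 0.0002 -0.0004  0.0472] q [ 0.31  0.27  1.85 -0.    1.02  1.88] t 10.8
```

View pics/crop4.png

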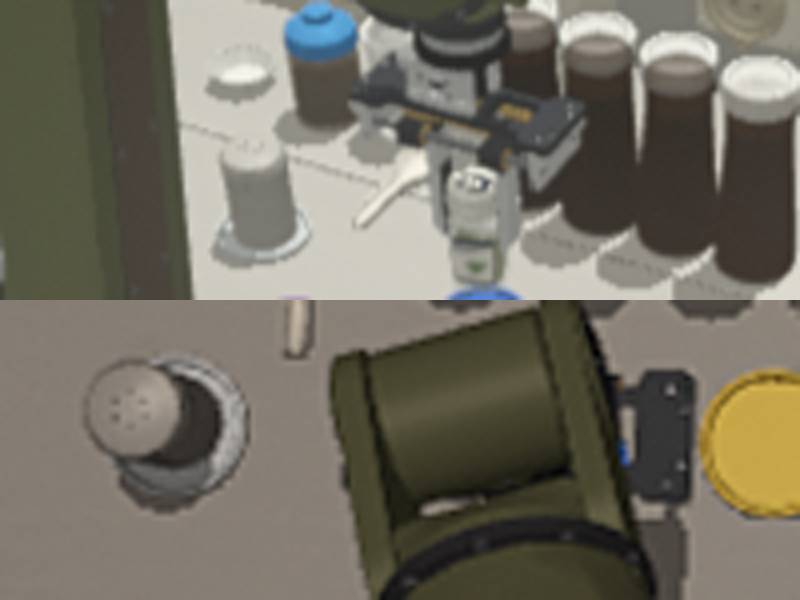

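The pepper stands on the steel coaster, with its top at (106.4,172) in the original image. The herb jar is upright above the blue coaster.

```bash
python3 - <<'E'
from m import *
t=load('top3.png');s=load('scene3.png')
print(onz(t,106.4,172,.092), 'scene:',onz(s,80+253/4,90+153/4,.092),'coaster', onz(s,80+263/4,90+223/4,.009))
E
python3 -m crank '[{"trans": [0, 0, 0.015]}, {"trans": [0, 0, 0.015]}, {"trans": [0, 0, 0.008]}, {"trans": [0, 0, 0.004]}, {"trans": [0, 0, 0.002]}, {"trans": [0, 0, 0.001]}, {}]'
```

```text
[0.4566948  0.41818593 0.092     ] scene: [0.455166   0.41121985 0.092     ] coaster [0.4603352  0.41781839 0.009     ]
time_s: 11.6
ee_pos: [0.4384, 0.1808, 0.0693]
eef_rot: [-3.141, -0.0, -0.0]
force: [0.5, 0.3, -1.5]
grip_width: 0.0496
grip_force: 20.0
```

```bash
python3 -m crank '[{"trans": [0, 0, 0.001]}, {"trans": [0, 0, 0.0008]}, {}]'
python3 -m crank '[{"trans": [0, 0, 0.001]}, {}]'
```

```text
time_s: 11.9
ee_pos: [0.4383, 0.1806, 0.0672]
eef_rot: [-3.142, -0.0, -0.0]
force: [0.3, -0.4, -1.5]
grip_width: 0.0496
grip_force: 20.0
time_s: 12.1
ee_pos: [0.4386, 0.1808, 0.067]
eef_rot: [-3.141, -0.001, -0.0]
force: [-4.1, -1.6, 10.9]
grip_width: 0.0497
grip_force: 20.0
```

```bash
python3 -m crank '[{}, {}, {}, {}, {}, {"trans": [0, 0, -0.01]}, {"trans": [0, 0, -0.03]}, {"trans": [0, 0, -0.04]}, {"trans": [0, 0, -0.04]}, {"trans": [0, 0.03, -0.02]}]' 0.094
python3 -m crank '[{"trans": [0, 0.04, 0]}, {"trans": [0, 0.045, 0]}, {"trans": [0, 0.045, 0]}, {"trans": [0, 0.045, 0]}, {"trans": [0, 0.045, 0]}, {"trans": [0, 0.045, 0]}, {"trans": [0, 0.045, 0]}, {"trans": [0, 0.045, 0]}, {"trans": [0, 0.045, 0]}, {"trans": [0, 0.045, 0]}]'
python3 -m crank '[{"trans": [0.002, 0.045, 0]}, {"trans": [0, 0.03, 0]}, {"trans": [0, 0.02, 0]}, {}]'
python3 go.py 0.4405 -0.391 0.125
python3 - <<'E'
from h import *
t=shot('top','top4.png'); s=shot('scene','scene4.png')
def crop(c,u0,v0,u1,v1,k): return cv2.resize(c['pixels'][v0:v1,u0:u1],None,fx=k,fy=k,interpolation=cv2.INTER_CUBIC)
cv2.imwrite('pics/crop5.png',np.vstack([crop(s,260,120,460,195,4),crop(t,100,150,260,210,5)]))
E
```

```text
time_s: 13.1
ee_pos: [0.4389, 0.1521, 0.2102]
eef_rot: [-3.14, -0.005, 0.002]
force: [-0.4, -0.7, 0.1]
grip_width: 0.0939
grip_force: 0.0
time_s: 14.1
ee_pos: [0.4378, -0.2962, 0.207]
eef_rot: [3.141, -0.001, -0.0]
force: [0.5, 1.0, 0.5]
grip_width: 0.094
grip_force: 0.0
time_s: 14.5
ee_pos: [0.4396, -0.3912, 0.2063]
eef_rot: [3.141, 0.0, -0.002]
force: [0.4, -0.1, 0.1]
grip_width: 0.0942
grip_force: 0.0
tool delta [ 0.0009 -0.0002  0.0813] q [-0.79  0.4   1.43 -0.    1.31  0.78] t 14.5
```

View pics/crop5.png

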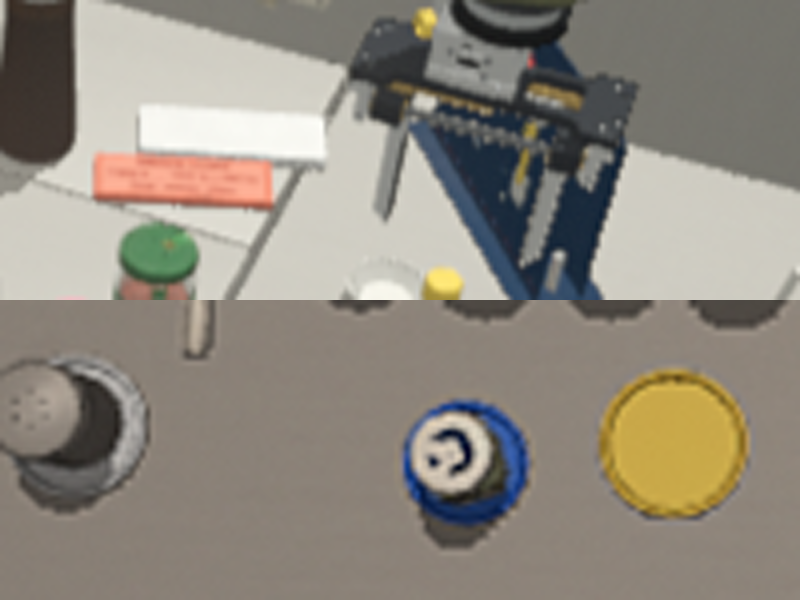

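The herb jar stands inside the blue coaster, with its lid at (190.6,181.4), and the fingers straddle the oil cap. I go down to the neck.

```bash
python3 - <<'E'
from m import *
t=load('top4.png');print(onz(t,190.6,181.4,.098),onz(t,192.7,182.2,.009))
E
python3 -m crank '[{"trans": [0.001, 0, 0.02]}, {"trans": [0, 0, 0.025]}, {"trans": [0, 0, 0.02]}, {"trans": [0, 0, 0.009]}, {}]'
python3 -m crank '[{}, {}, {}, {}, {}, {}, {}, {}, {}, {}]' 0.01 25
```

```text
[0.43516761 0.17855802 0.098     ] [0.43949859 0.18363964 0.009     ]
time_s: 15.1
ee_pos: [0.4412, -0.3884, 0.1317]
eef_rot: [-3.141, 0.001, 0.001]
force: [-0.6, 0.1, 1.4]
grip_width: 0.0943
grip_force: 0.0
time_s: 16.1
ee_pos: [0.4412, -0.3893, 0.1322]
eef_rot: [3.142, -0.0, -0.0]
force: [-0.0, 0.7, -0.3]
grip_width: 0.0272
grip_force: 24.6
```

```bash
python3 -m crank '[{"trans": [0, 0, -0.008]}, {"trans": [0, 0, -0.02]}, {"trans": [0, 0, -0.03]}, {"trans": [0, 0, -0.03]}, {"trans": [0, 0, -0.022]}, {"trans": [0, 0, -0.01]}, {"trans": [0, -0.01, 0]}, {"trans": [0, -0.02, 0]}, {"trans": [0.002, -0.03, 0]}, {"trans": [0.002, -0.035, 0]}]'
python3 -m crank '[{"trans": [0.002, -0.035, 0]}, {"trans": [0.002, -0.035, 0]}, {"trans": [0.002, -0.035, 0]}, {"trans": [0.002, -0.035, 0]}, {"trans": [0, -0.035, 0]}, {"trans": [0, -0.035, 0]}, {"trans": [0, -0.035, 0]}, {"trans": [0, -0.035, 0]}, {"trans": [0, -0.03, 0]}, {"trans": [0, -0.02, 0]}]'
python3 -m crank '[{"trans": [0, -0.012, 0]}, {"trans": [0, -0.008, 0]}, {"trans": [0, 0, 0.02]}, {"trans": [0, 0, 0.03]}, {"trans": [0, 0, 0.025]}, {"trans": [0, 0, 0.01]}, {}]'
python3 go.py 0.4535 0.056 0.135
python3 - <<'E'
from h import *
t=shot('top','top5.png'); s=shot('scene','scene5.png')
def crop(c,u0,v0,u1,v1,k): return cv2.resize(c['pixels'][v0:v1,u0:u1],None,fx=k,fy=k,interpolation=cv2.INTER_CUBIC)
cv2.imwrite('pics/crop6.png',np.vstack([crop(s,150,90,310,190,5)]))
E
```

```text
time_s: 17.1
ee_pos: [0.4445, -0.2928, 0.2503]
eef_rot: [-3.14, 0.002, -0.001]
force: [0.4, 0.1, -1.5]
grip_width: 0.0273
grip_force: 24.7
time_s: 18.1
ee_pos: [0.4521, 0.0378, 0.2508]
eef_rot: [-3.141, 0.002, 0.001]
force: [0.1, -0.1, -2.4]
grip_width: 0.0273
grip_force: 24.7
time_s: 18.8
ee_pos: [0.4528, 0.0553, 0.1662]
eef_rot: [3.141, 0.002, -0.001]
force: [0.4, -0.2, -1.1]
grip_width: 0.0275
grip_force: 24.7
tool delta [ 0.0008 -0.0007  0.0312] q [ 0.04  0.16  1.85 -0.    1.14  1.61] t 18.8
```

View pics/crop6.png

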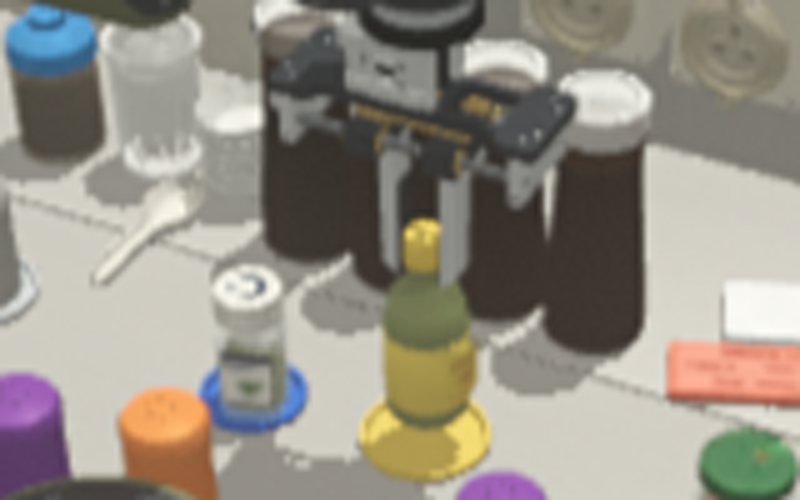

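The bottle hangs upright over the yellow coaster, with its axis near crop x 430 and the coaster at 425. I lower it.

```bash
python3 -m crank '[{"trans": [0, 0, 0.012]}, {"trans": [0, 0, 0.008]}, {"trans": [0, 0, 0.004]}, {"trans": [0, 0, 0.003]}, {"trans": [0, 0, 0.001]}, {"trans": [0, 0, 0.001]}, {}]'
python3 -m crank '[{"trans": [0, 0, 0.001]}, {"trans": [0, 0, 0.0005]}, {}]'
```

```text
time_s: 19.6
ee_pos: [0.4533, 0.0557, 0.1382]
eef_rot: [-3.142, -0.0, -0.0]
force: [1.0, 0.7, -1.3]
grip_width: 0.0275
grip_force: 24.7
time_s: 19.9
ee_pos: [0.4533, 0.0557, 0.1366]
eef_rot: [-3.142, 0.0, -0.0]
force: [0.7, 0.6, -1.8]
grip_width: 0.0271
grip_force: 24.7
```

```bash
python3 -m crank '[{"trans": [0, 0, 0.0008]}, {}]'
python3 -m crank '[{"trans": [0, 0, 0.0008]}, {}]'
```

```text
time_s: 20.1
ee_pos: [0.4533, 0.0557, 0.1358]
eef_rot: [-3.142, 0.0, -0.0]
force: [-0.1, 0.4, -1.2]
grip_width: 0.0277
grip_force: 24.7
time_s: 20.3
ee_pos: [0.4534, 0.0557, 0.1351]
eef_rot: [3.142, -0.0, -0.0]
force: [-0.2, -0.4, -1.3]
grip_width: 0.0275
grip_force: 24.7
```

```bash
python3 -m crank '[{"trans": [0, 0, 0.0007]}, {}]'
```

```text
time_s: 20.5
ee_pos: [0.4537, 0.0557, 0.135]
eef_rot: [-3.142, -0.001, -0.0]
force: [-0.9, -1.5, 6.3]
grip_width: 0.0276
grip_force: 24.8
```

```bash
python3 -m crank '[{}, {}, {}, {}, {}, {"trans": [0, 0, -0.01]}, {"trans": [0, 0, -0.03]}, {"trans": [0, 0, -0.03]}, {"trans": [0, 0, -0.01]}, {"trans": [0, 0.02, 0]}]' 0.094
python3 -m crank '[{"trans": [0, 0.035, 0]}, {"trans": [-0.003, 0.04, 0]}, {"trans": [-0.004, 0.04, 0]}, {"trans": [-0.004, 0.04, 0]}, {"trans": [-0.002, 0.036, 0]}, {"trans": [0, 0.02, 0]}, {}]'
python3 go.py 0.4405 -0.1755 0.055
python3 - <<'E'
from h import *
t=shot('top','top6.png'); s=shot('scene','scene6.png')
def crop(c,u0,v0,u1,v1,k): return cv2.resize(c['pixels'][v0:v1,u0:u1],None,fx=k,fy=k,interpolation=cv2.INTER_CUBIC)
cv2.imwrite('pics/crop7.png',np.vstack([crop(s,220,120,380,220,5)[:, :800]]))
cv2.imwrite('pics/crop7t.png',crop(t,90,150,250,210,5))
E
```

```text
time_s: 21.5
ee_pos: [0.4538, 0.0365, 0.2161]
eef_rot: [-3.141, -0.003, 0.002]
force: [0.6, -1.6, -0.3]
grip_width: 0.0939
grip_force: 0.0
time_s: 22.2
ee_pos: [0.4398, -0.1771, 0.2139]
eef_rot: [-3.141, 0.001, -0.003]
force: [-1.0, 0.9, 0.2]
grip_width: 0.0941
grip_force: 0.0
tool delta [ 0.0008 -0.0016  0.1589] q [-0.46  0.14  1.75 -0.    1.25  1.11] t 22.2
```

View pics/crop7.png

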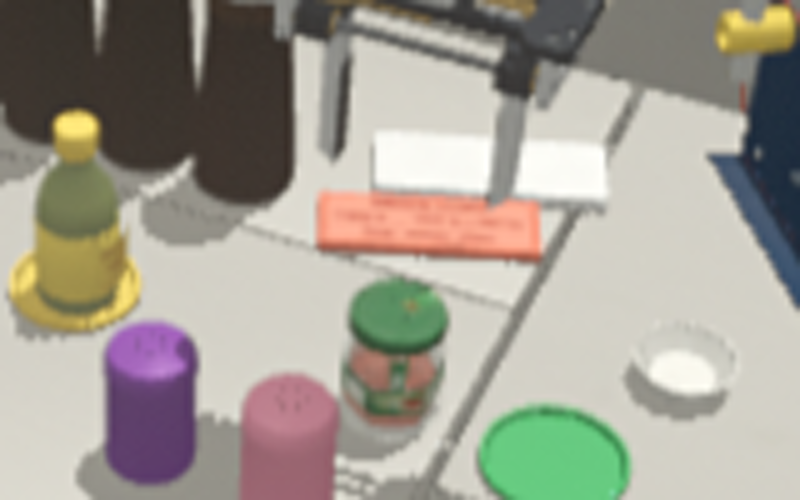

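View pics/crop7t.png

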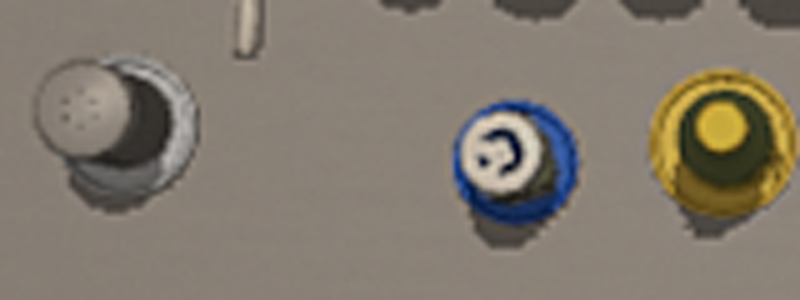

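The oil bottle stands centred on the yellow coaster. The chili jar lid is at crop (398,315) in the scene view, and its body looks slightly wider than the lid, which suggests about 68 mm along world y. A light trial squeeze will measure the width.

```bash
python3 -m crank '[{"trans": [0.001, -0.0016, 0.02]}, {"trans": [0, 0, 0.04]}, {"trans": [0, 0, 0.04]}, {"trans": [0, 0, 0.035]}, {"trans": [0, 0, 0.018]}, {"trans": [0, 0, 0.01]}, {}]'
python3 -m crank '[{}, {}, {}, {}, {}, {}, {}, {}]' 0.04 5
```

```text
time_s: 23.0
ee_pos: [0.441, -0.1728, 0.0507]
eef_rot: [-3.141, 0.001, 0.001]
force: [0.0, 0.3, 0.9]
grip_width: 0.0938
grip_force: 0.0
time_s: 23.8
ee_pos: [0.4414, -0.174, 0.0516]
eef_rot: [3.141, -0.001, -0.0]
force: [-1.4, -1.1, 5.9]
grip_width: 0.0628
grip_force: 5.0
```

Width 62.8 mm means the squeeze is across its x. I grip harder, lift and carry it to green.

```bash
python3 -m crank '[{}, {}, {}, {"trans": [0, 0, -0.008]}, {"trans": [0, 0, -0.017]}, {"trans": [0, 0, -0.02]}, {"trans": [0, 0, -0.01]}, {"trans": [0, 0.01, 0]}, {"trans": [-0.001, 0.022, 0]}, {"trans": [-0.002, 0.03, 0]}]' - 30
python3 -m crank '[{"trans": [-0.002, 0.03, 0]}, {"trans": [0, 0.015, 0]}, {"trans": [0, 0.007, 0]}, {}]'
python3 go.py 0.436 -0.288 0.054
python3 - <<'E'
from h import *
s=shot('scene','scene7.png')
cv2.imwrite('pics/crop8.png',cv2.resize(s['pixels'][130:230,270:430],None,fx=5,fy=5,interpolation=cv2.INTER_CUBIC))
E
```

```text
time_s: 24.8
ee_pos: [0.4378, -0.2362, 0.1055]
eef_rot: [-3.141, 0.001, 0.001]
force: [0.9, 0.3, -2.3]
grip_width: 0.0621
grip_force: 30.0
time_s: 25.2
ee_pos: [0.436, -0.2879, 0.1057]
eef_rot: [-3.141, 0.001, -0.001]
force: [-0.1, 0.2, -2.5]
grip_width: 0.0622
grip_force: 30.0
tool delta [0.0001 0.0001 0.0517] q [-0.65  0.38  1.72  0.    1.04  0.92] t 25.2
```

View pics/crop8.png

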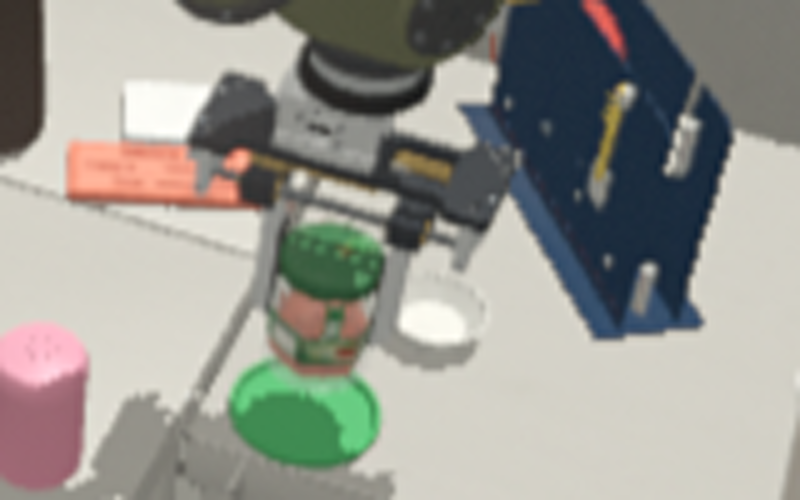

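The jar hangs upright over the green coaster, close to centred. I lower it.

```bash
python3 -m crank '[{"trans": [0, 0, 0.015]}, {"trans": [0, 0, 0.015]}, {"trans": [0, 0, 0.01]}, {"trans": [0, 0, 0.005]}, {"trans": [0, 0, 0.003]}, {"trans": [0, 0, 0.001]}, {}]'
python3 -m crank '[{"trans": [0, 0, 0.001]}, {"trans": [0, 0, 0.0008]}, {}]'
```

```text
time_s: 25.95
ee_pos: [0.4364, -0.2878, 0.0577]
eef_rot: [3.141, -0.0, -0.0]
force: [-0.3, 0.1, -1.4]
grip_width: 0.0621
grip_force: 30.0
time_s: 26.25
ee_pos: [0.4362, -0.2877, 0.0556]
eef_rot: [3.142, -0.0, -0.0]
force: [-0.1, 0.4, -2.3]
grip_width: 0.0624
grip_force: 30.0
```

```bash
python3 -m crank '[{"trans": [0, 0, 0.0008]}, {}]'
python3 -m crank '[{"trans": [0, 0, 0.0007]}, {}]'
```

```text
time_s: 26.45
ee_pos: [0.4362, -0.2878, 0.0547]
eef_rot: [3.142, 0.0, -0.0]
force: [0.1, 0.1, -2.4]
grip_width: 0.0624
grip_force: 30.0
time_s: 26.65
ee_pos: [0.4364, -0.2878, 0.0547]
eef_rot: [3.141, -0.0, -0.0]
force: [-3.3, 2.0, 7.0]
grip_width: 0.0625
grip_force: 30.0
```

Contact. Now I release, retreat and check.

```bash
python3 -m crank '[{}, {}, {}, {}, {}, {"trans": [0, 0, -0.01]}, {"trans": [0, 0, -0.03]}, {"trans": [0, 0, -0.04]}, {"trans": [0, 0, -0.04]}, {"trans": [0, 0, -0.03]}]' 0.094
python3 -m crank '[{"trans": [-0.02, 0.03, 0]}, {"trans": [-0.025, 0.035, 0]}, {"trans": [-0.025, 0.035, 0]}, {"trans": [-0.025, 0.035, 0]}, {"trans": [-0.02, 0.03, 0]}, {"trans": [-0.01, 0.02, 0]}, {}, {}]'
python3 - <<'E'
from m import *
t=shot('top','top8.png')
for n,uv,lo,hi,r,z,c in [('chili lid',(348,186),(40,90,20),(85,255,100),20,.084,(.437,-.2847)),('cap',(233,177),(20,150,150),(32,255,255),8,.141,(.4543,.0588))]:
    e,a=blob(t,uv,lo,hi,r); p=onz(t,*e[0],z); print(n,np.round(e,1) if 0 else e,p.round(4),(p[:2]-c).round(4))
cv2.imwrite('pics/fin.png',np.vstack([cv2.resize(t['pixels'][140:220,90:410],None,fx=2.5,fy=2.5),cv2.resize(t['pixels'][150:220,310:470],None,fx=5,fy=5)]))
E
```

```text
time_s: 27.65
ee_pos: [0.4364, -0.2878, 0.2074]
eef_rot: [3.14, -0.002, -0.0]
force: [0.1, 0.1, 0.3]
grip_width: 0.0942
grip_force: 0.0
time_s: 28.45
ee_pos: [0.3111, -0.4725, 0.2044]
eef_rot: [-3.142, -0.0, -0.001]
force: [0.8, 1.1, 0.8]
grip_width: 0.094
grip_force: 0.0
chili lid ((348.04071044921875, 186.98159790039062), (29.504375457763672, 31.543087005615234), 70.80416870117188) [ 0.4308 -0.2701  0.084 ] [-0.0062  0.0146]
cap ((233.82656860351562, 174.75534057617188), (8.77287483215332, 9.121129035949707), 177.8437957763672) [0.453  0.0555 0.141 ] [-0.0013 -0.0033]
```

View pics/fin.png

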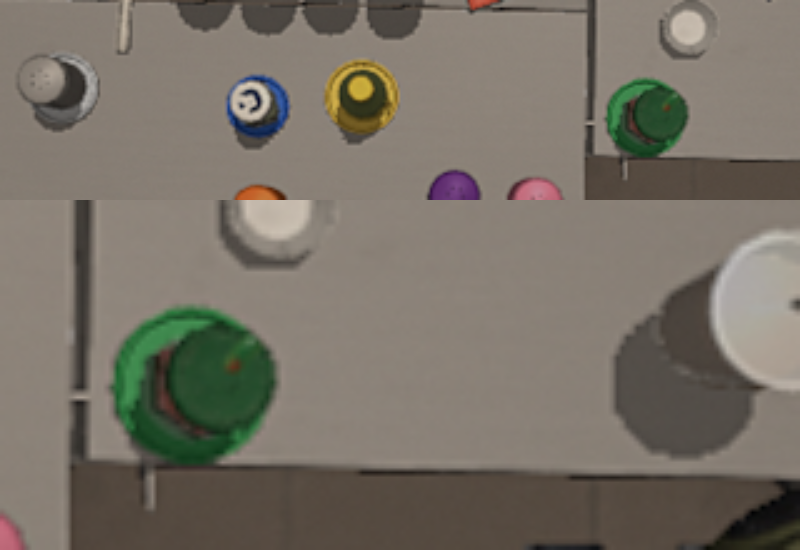

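All four stand upright inside their own coasters. The chili lid is at (354,185.6), about 3 mm off centre (my blob fit had merged with the coaster). The dish and spoon are untouched.

```bash
python3 -c "
from station import ctrl
print(ctrl.hand_in())"
```

```text
the job is handed in; nothing more can be done
None
```

I handed the job in at about 28 s: in the last picture all four condiments stand upright on their own coasters, 2 to 7 mm off centre, and the dish and spoon are untouched; `hand_in` returned no verdict.

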